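# Lock the glass security dome over the show bowl

### The arm

A 7-joint arm with a two-finger parallel gripper is mounted at the origin on the work surface; the furniture and walls round the work are solid. World frame = base frame: x ahead of the robot, y to its left, z up, the work surface at z = 0. Lengths are in m, angles in rad, forces in N, time in s.
With the tool pointing down it reaches from about 0.425 to 1.025 m from the base axis. Payload 9.4 kg.
Tool frame: the origin (TCP) lies on the mounting face of the last link; the fingertips stand 186 mm ahead of it and the grasp point (between the pads) lies 167 mm ahead of it; z points along the fingers, y is the line along which they close (so a half turn about z gives the same grasp; the last joint's range is limited). The gripper opens to 93 mm and grips with 3 to 60 N. Pads are 15 mm wide; open, the fingers measure 128 mm over their backs; the gripper's body (75 mm by 188 mm) begins 65 mm behind the grasp point.
Start: joints at [1.109, 0.599, -0.003, 1.599, 0.002, 0.943, -0.08], TCP at [0.272, -0.672, 0.405] pointing down, gripper open.
Joint ranges: [-2.57, 2.57], [-0.35, 1.97], [-1.29, 1.29], [0.11, 2.56], [-1.05, 4.19], [0.11, 1.86], [-2.63, 2.63]. Speed limits (rad/s): [2.22, 2.22, 3.01, 3.01, 3.14, 3.14, 3.14].

### API

Orientations are given as a rotation vector (axis times angle).
In Python, from cell import bot gives the robot as it stands. The module is installed in compiled form; this text tells all that it offers.
- The arm moves only by the shell command python3 -m creep 'ROWS' [FORCE]. ROWS is JSON, a list of rows, each an object with "delta_pos": the shift along the world's x, y, z in m, a list of three; "dr": the turn, a rotation vector about the world's x, y, z in degrees, a list of three; "jaw": the opening, from 0 (shut) to 1 (fully open). In form: [{"delta_pos": [x, y, z], "dr": [wx, wy, wz], "jaw": jaw}, ...]. A call has 1 to 20 rows; each row is the pose to reach, as a shift and turn from the pose commanded when the call began; what a row does not reach only later rows make up. A row lasts 1/12 s, in which the tool goes at most 41.7 mm and 7.16 degrees, less where a joint would pass 70% of its speed; a pose out of reach is approached as far as the arm can. A call with a gripper value outside its range is refused whole. The fingers move at their own pace and stop on an object; FORCE is the grip in N (left out, the last holds). Time passes only in rows, so rows that repeat a pose let the fingers close. It gives the time, the measured TCP pose, the force, the opening and the grip force at its end, in the units of the state.
- bot.read_state(): the state, without advancing time (a new reading comes with each control period).
- bot.read_camera(name): name is "side" or "top"; returns the picture (384x512x3 uint8, red, green, blue); there is no depth.
- bot.calibration(name): a dict with "fovy" (degrees; the focal length in pixels is half the picture's height over the tangent of half this angle, whatever the lens; pixels are square), "cx", "cy" (the principal point, pixels), "R" (3x3) and "t" (3): a world point X has camera coordinates R X + t. Camera axes: x right, y down, z forward; pixel columns grow to the right and rows downward; lengths in m; the calibration is good to about 2 mm. A picture is of the moment at which its call begins. calibration takes no time and is no camera call.
- bot.hand_in(): hands the job in; it is judged then, once.
The state is a dict: "t": time; "qpos": joint angles; "joint_vel": joint speeds; "tau": joint torques, N m; "eef_pos": TCP position; "eef_rot": TCP orientation; "ft_force": force on the tool from outside, world axes, zero at the start; "torque": the same for the moment, N m; "opening": finger opening in m; "grasp_force": force on a finger pad.
Only numpy, scipy, OpenCV 4.12 (cv2) and the standard library are available. Lean on these libraries where they do the work, as an engineer would, in place of code of your own. Each camera call takes 0.05 s, during which the arm holds its last target. There are 200 camera calls.

### The job

Secure the gold-rimmed bowl for the night: set the glass dome gently over it, so that its three lugs drop through the gaps in the brass collar and it sits fully down on the stand, then turn the collar all the way to the red locked mark, and last press the red-headed pin fully home through the collar's eyelet. Do not disturb the bowl, and leave the fork beside it where it lies.

Things in the scene. Friction and masses are not known exactly. Their poses are not given: they have to be found in the camera images.
- stand: Round dark steel display stand screwed to the table: disc 236 mm across, 14 mm high. Origin: centre of its underside, z up. The dome seats on the disc (z = 14 mm) inside a fixed wall (radii 86 to 100 mm, top 24 mm) that has three keyways 32 mm wide at 0, 120 and 240 degrees from the stand's x axis (anticlockwise from above). At 75 degrees stands the pin's clevis, 43 mm high.
- collar (a joint): Brass lock collar, 216 mm across, top at 32 mm, turning about the stand's z axis: 0 = open (black index line at the white dot on the stand's rim), 1.047 rad = locked (line at the red dot, at its stop); grows anticlockwise from above. Open, its three gaps lie over the keyways; locked, its claws (underside 25 mm) cover the dome's lugs. Friction 0.2 N m.
- lever_top (a point): Top centre of the collar's upright black lever post, 80 mm above the table: round, 18 mm across, free from 36 to 80 mm, on a brass arm (top 32 mm) 150 mm from the stand's axis; at -75 degrees from the stand's x axis when open, -15 degrees when locked.
- lock_pin (a joint): Headed pin, captive in the clevis, sliding down: 0 = raised, 0.022 m = home, head against the clevis. Friction about 3 N. It can go down through the collar's eyelet (14 mm hole, pin 9 mm) only with the collar at its locked mark.
- pin_head (a point): Centre of the top of the pin's red head (26 mm across, 9 mm thick): 74 mm above the table when raised, 52 mm when home; 124 mm from the stand's axis at 75 degrees from the stand's x axis.
- dome: Clear glass dome, 0.45 kg, 158 mm across, 151 mm high with knob, standing loose on the table. Brass foot ring (radii 74 to 82, 8 mm high) with three lugs at 0, 120, 240 degrees from its x axis: 20 mm wide, 8 mm thick, out to radius 96 mm. Origin: centre of its underside, z up; seated it is on the stand's axis at 14 mm, any lug in any keyway.
- dome_knob (a point): Centre of the round brass knob on top of the dome, the place to grip: 31 mm across, flat-sided from 134 to 144 mm above the dome's underside; this point is at 138 mm, on the dome's axis.
- show_bowl: Frosted glass bowl with a gold rim, 130 mm across and 64 mm high, standing upright in the middle of the stand, its rim 80 mm above the table. Origin: centre of its underside.
- table_fork: Fork with a gilt handle, 203 x 23 x 12 mm, lying flat on the table between stand and dome. Origin: middle of its underside.

How it is judged:
By the outcome, as a careful person would: the job done as asked, in the order asked, and still so for the second after the job is handed in, with the robot touching nothing.
It also fails if it takes over 67 s, if anything falls off the work surface, if the arm or the gripper's body presses on something with over 40 N, if the wrist force passes 120 N, or if a joint passes its speed limit or range.

## Working session

There is one attempt and no reset: what is moved stays moved. The work goes in short steps, Python scripts to look and compute and a shell command to move; the robot and the scene stay as the last step left them, time stands still between calls to the robot, and variables do not carry over. Pictures are saved under pics/ and viewed, at most 10 in all, crops included, and the job is handed in when it is done.

```bash
mkdir -p pics
python3 - <<'E'
from cell import bot
import cv2,numpy as np
s=bot.read_state();print({k:np.round(v,3).tolist() for k,v in s.items()})
for n in("side","top"):
    im=bot.read_camera(n);cv2.imwrite(f"pics/{n}0.png",im[:,:,::-1])
    c=bot.calibration(n);print(n,{k:np.round(v,4).tolist() for k,v in c.items()})
a=[cv2.imread(f"pics/{n}0.png") for n in("side","top")]
E
```

```text
{'t': 0.0, 'qpos': [1.109, 0.6, -0.003, 1.6, 0.002, 0.943, -0.08], 'joint_vel': [-0.0, -0.001, -0.0, 0.0, 0.001, 0.001, 0.001], 'tau': [0.0, -76.505, 1.498, -25.234, -0.052, 0.017, 0.0], 'eef_pos': [0.272, -0.672, 0.404], 'eef_rot': [-3.082, -0.601, 0.001], 'ft_force': [0.089, 0.346, 0.705], 'torque': [0.001, -0.006, 0.002], 'grasp_force': 0.0, 'opening': 0.093}
side {'fovy': 56.2771, 'cx': 258.0707, 'cy': 195.244, 'R': [[-0.8487, -0.5286, -0.0159], [-0.2385, 0.4094, -0.8806], [0.472, -0.7436, -0.4735]], 't': [0.3875, 0.2337, 0.9428]}
top {'fovy': 57.2424, 'cx': 259.1915, 'cy': 186.936, 'R': [[-0.0107, -0.9998, 0.0165], [-0.9815, 0.0073, -0.1915], [0.1914, -0.0182, -0.9813]], 't': [-0.0482, 0.4766, 1.0699]}
```

View pics/top0.png

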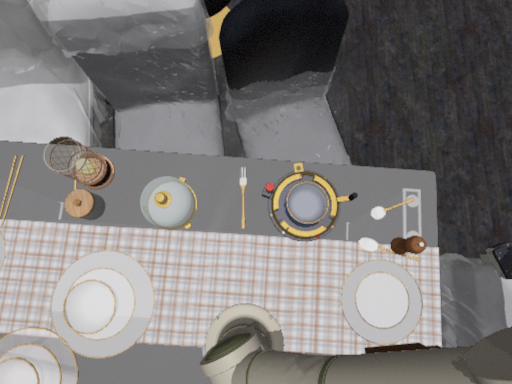

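View pics/side0.png

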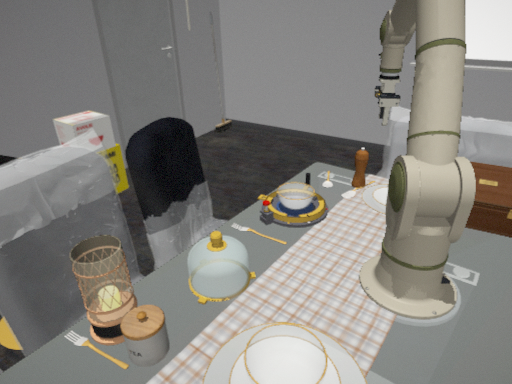

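```bash
cat > h.py <<'E'
import cv2,numpy as np
from cell import bot
def crop(im,x0,y0,w,h,k):
    c=cv2.resize(im[y0:y0+h,x0:x0+w],None,fx=k,fy=k,interpolation=cv2.INTER_CUBIC)
    for x in range(-(-x0//10)*10,x0+w,10):
        u=int((x-x0+.5)*k);cv2.line(c,(u,0),(u,6),(0,255,0),1);cv2.putText(c,str(x),(u-9,16),0,.33,(0,255,0),1)
    for y in range(-(-y0//10)*10,y0+h,10):
        v=int((y-y0+.5)*k);cv2.line(c,(0,v),(6,v),(0,255,0),1);cv2.putText(c,str(y),(8,v+4),0,.33,(0,255,0),1)
    return c
def P(n):
    c=bot.calibration(n);f=192/np.tan(np.radians(c['fovy']/2))
    return f,c['cx'],c['cy'],np.array(c['R']),np.array(c['t'])
def proj(n,X):
    f,cx,cy,R,t=P(n);Y=np.atleast_2d(X)@R.T+t
    return np.c_[f*Y[:,0]/Y[:,2]+cx,f*Y[:,1]/Y[:,2]+cy]
def ray(n,u,v):
    f,cx,cy,R,t=P(n);return -R.T@t,R.T@np.array([(u-cx)/f,(v-cy)/f,1])
def onz(n,u,v,z):
    o,d=ray(n,u,v);return o+d*(z-o[2])/d[2]
def tri(pix):
    A=[];b=[]
    for n,u,v in pix:
        o,d=ray(n,u,v);d/=np.linalg.norm(d);M=np.eye(3)-np.outer(d,d);A.append(M);b.append(M@o)
    return np.linalg.lstsq(np.vstack(A),np.hstack(b),rcond=None)[0]
E
python3 - <<'E'
from h import *
t=cv2.imread('pics/top0.png');s=cv2.imread('pics/side0.png')
cv2.imwrite('pics/t1.png',np.hstack([crop(t,262,157,98,90,5),crop(t,137,172,60,90,5)]))
cv2.imwrite('pics/s1.png',np.hstack([crop(s,252,163,85,84,4.7),crop(s,182,225,84,84,4.7)]))
E
```

```text
(no output)
```

View pics/t1.png

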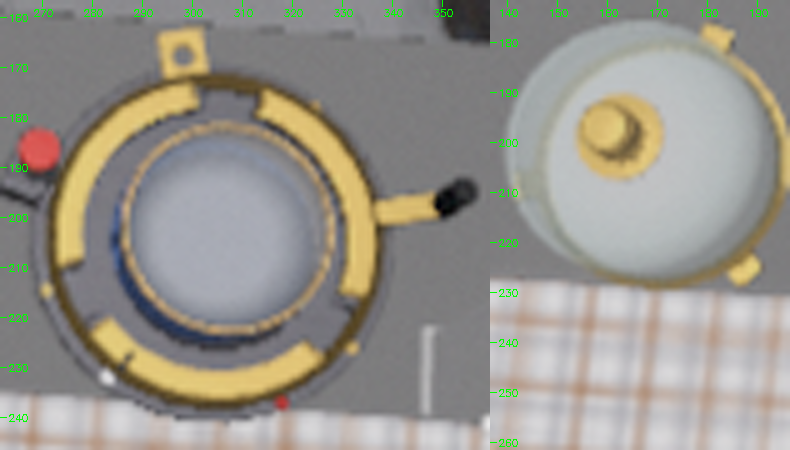

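View pics/s1.png

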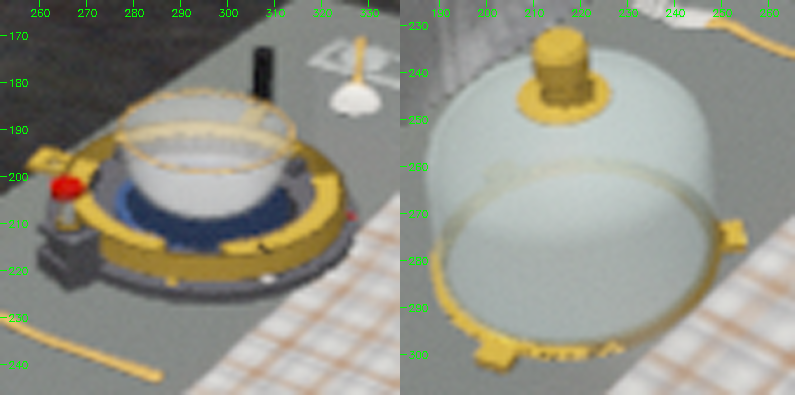

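```bash
cat > fit.py <<'E'
from h import *
from scipy.optimize import least_squares
def pt(p,r,a,z): a=np.radians(a)+p[2];return [p[0]+r*np.cos(a),p[1]+r*np.sin(a),z]
def fit(obs,p0,pr=True):
    g=lambda p:np.concatenate([(proj(n,pt(p,r,a,z))[0]-[u,v]) for n,u,v,r,a,z in obs])
    s=least_squares(g,p0,loss='soft_l1');
    if pr: print(s.x.round(4),np.degrees(s.x[2]).round(2));print(g(s.x).reshape(-1,2).round(1).tolist())
    return s.x
E
python3 - <<'E'
from fit import *
print('pin',tri([('top',269.5,186.5),('side',265.8,201.6)]),'lever',tri([('top',354.3,194.9),('side',307.7,173.1)]))
print('rim',tri([('top',307.1,202.1),('side',295.3,190.4)]),'knobtop',tri([('top',159.9,196.9),('side',215.5,233)]))
st=[('top',269.5,186.5,.124,75,.074),('side',265.8,201.6,.124,75,.074),('top',354.3,194.9,.15,-75,.08),('side',307.7,173.1,.15,-75,.08),('top',298.1,167.5,.124,15,.03),('top',304.7,204.5,0,0,.024)]
c=onz('top',304.7,204.5,.024)
p=fit(st,[c[0],c[1],-.1])
A,B=[onz('top',*q,.008) for q in((182.1,179.5),(187.3,225.5))];C,D=[onz('side',*q,.008) for q in((252.8,274.5),(202.1,300))]
k=tri([('top',159.9,196.9),('side',215.5,233)])
for q in(A,B,C,D):d=q-k;print(q.round(3),np.hypot(*d[:2]).round(4),np.degrees(np.arctan2(d[1],d[0])).round(1))
E
```

```text
pin [ 0.47397753 -0.0829912   0.07400875] lever [ 0.44381731 -0.34322948  0.08132874]
rim [ 0.42314327 -0.19756629  0.07790191] knobtop [0.43149095 0.23373286 0.14881402]
[ 0.4238 -0.1968 -0.1342] -7.69
[[-0.5, 0.1], [1.2, 0.4], [0.4, -0.2], [0.9, 0.2], [0.1, -1.1], [-0.6, -0.6]]
[0.51  0.2   0.008] 0.0859 -23.3
[0.359 0.178 0.008] 0.0908 -142.5
[0.36  0.181 0.008] 0.0883 -143.7
[0.417 0.326 0.008] 0.0936 98.7
```

```bash
python3 - <<'E'
from h import *
for z in (.115,.12,.125,.13): print(z,proj('top',[.4315,.2337,z]).round(1),proj('side',[.4315,.2337,z]).round(1))
E
python3 -m creep '[{"delta_pos":[0.05,0.1,0],"dr":[0,0,15],"jaw":1},{"delta_pos":[0.22,0.45,0],"dr":[0,0,60],"jaw":1},{"delta_pos":[0.22,0.45,0],"dr":[0,0,60],"jaw":1},{"delta_pos":[0.22,0.45,0],"dr":[0,0,60],"jaw":1},{"delta_pos":[0.22,0.45,0],"dr":[0,0,60],"jaw":1},{"delta_pos":[0.22,0.45,0],"dr":[0,0,60],"jaw":1},{"delta_pos":[0.22,0.45,0],"dr":[0,0,60],"jaw":1},{"delta_pos":[0.22,0.45,0],"dr":[0,0,60],"jaw":1},{"delta_pos":[0.22,0.45,0],"dr":[0,0,60],"jaw":1},{"delta_pos":[0.22,0.45,0],"dr":[0,0,60],"jaw":1},{"delta_pos":[0.22,0.45,0],"dr":[0,0,60],"jaw":1},{"delta_pos":[0.22,0.45,0],"dr":[0,0,60],"jaw":1},{"delta_pos":[0.22,0.45,0],"dr":[0,0,60],"jaw":1},{"delta_pos":[0.22,0.45,0],"dr":[0,0,60],"jaw":1}]'
```

```text
0.115 [[162.5 198.1]] [[217.4 244.2]]
0.12 [[162.  197.8]] [[217.3 242.6]]
0.125 [[161.6 197.5]] [[217.1 241. ]]
0.13 [[161.2 197.2]] [[217.  239.4]]
t: 1.27
eef_pos: [0.4933, -0.2193, 0.4047]
eef_rot: [-2.364, -2.068, -0.001]
ft_force: [-1.0, -0.8, -0.6]
opening: 0.0928
grasp_force: 0.0
```

```bash
python3 -m creep '[{"delta_pos":[0,0.08,0],"dr":[0,0,0],"jaw":1},{"delta_pos":[-0.062,0.453,-0.02],"dr":[0,0,0],"jaw":1},{"delta_pos":[-0.062,0.453,-0.02],"dr":[0,0,0],"jaw":1},{"delta_pos":[-0.062,0.453,-0.02],"dr":[0,0,0],"jaw":1},{"delta_pos":[-0.062,0.453,-0.02],"dr":[0,0,0],"jaw":1},{"delta_pos":[-0.062,0.453,-0.02],"dr":[0,0,0],"jaw":1},{"delta_pos":[-0.062,0.453,-0.02],"dr":[0,0,0],"jaw":1},{"delta_pos":[-0.062,0.453,-0.02],"dr":[0,0,0],"jaw":1},{"delta_pos":[-0.062,0.453,-0.02],"dr":[0,0,0],"jaw":1},{"delta_pos":[-0.062,0.453,-0.02],"dr":[0,0,0],"jaw":1},{"delta_pos":[-0.062,0.453,-0.02],"dr":[0,0,0],"jaw":1},{"delta_pos":[-0.062,0.453,-0.02],"dr":[0,0,0],"jaw":1},{"delta_pos":[-0.062,0.453,-0.045],"dr":[0,0,0],"jaw":1},{"delta_pos":[-0.062,0.453,-0.045],"dr":[0,0,0],"jaw":1},{"delta_pos":[-0.062,0.453,-0.045],"dr":[0,0,0],"jaw":1},{"delta_pos":[-0.062,0.453,-0.045],"dr":[0,0,0],"jaw":1}]'
python3 - <<'E'
from h import *
s=bot.read_state();print(s['qpos'],s['eef_pos'])
a=bot.read_camera('side')[:,:,::-1];b=bot.read_camera('top')[:,:,::-1]
cv2.imwrite('pics/s2.png',a);cv2.imwrite('pics/t2.png',b)
cv2.imwrite('pics/m2.png',np.hstack([crop(a,175,165,95,140,4),crop(b,125,150,100,140,4)]))
E
```

```text
t: 2.6
eef_pos: [0.4307, 0.2299, 0.36]
eef_rot: [2.372, 2.06, -0.001]
ft_force: [0.2, 0.7, 0.4]
opening: 0.093
grasp_force: 0.0
[-0.30967179  0.4084339  -0.39713974  2.15914729  0.26785297  0.62062639
 -1.03767091] [0.43071823 0.22986231 0.36002719]
```

View pics/m2.png

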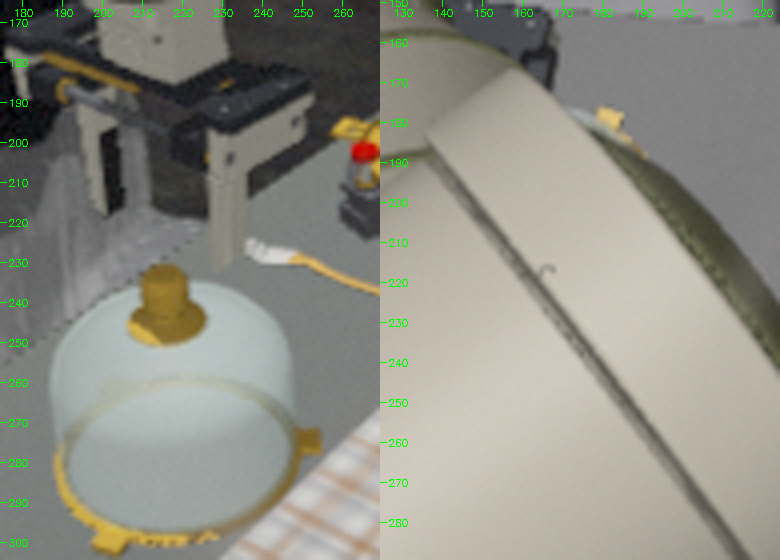

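```bash
python3 -c "
from h import *
print(proj('side',[[.4307,.2299,.174],[.4307+.046,.2299-.006,.174],[.4307-.046,.2299+.006,.174]]))"
python3 -m creep '[{"delta_pos":[0.001,0.004,-0.01],"dr":[0,0,0],"jaw":1},{"delta_pos":[0.001,0.004,-0.03],"dr":[0,0,0],"jaw":1},{"delta_pos":[0.001,0.004,-0.045],"dr":[0,0,0],"jaw":1},{"delta_pos":[0.001,0.004,-0.054],"dr":[0,0,0],"jaw":1},{"delta_pos":[0.001,0.004,-0.054],"dr":[0,0,0],"jaw":1},{"delta_pos":[0.001,0.004,-0.054],"dr":[0,0,0],"jaw":1}]'
```

```text
[[216.92938671 224.14956262]
 [204.087672   218.07943649]
 [230.54690766 230.58640316]]
t: 3.2
eef_pos: [0.4312, 0.2351, 0.3055]
eef_rot: [-2.37, -2.062, 0.001]
ft_force: [-1.1, 0.9, 0.8]
opening: 0.0934
grasp_force: 0.0
```

```bash
python3 -m creep '[{"delta_pos":[0,-0.001,0],"dr":[0,0,0],"jaw":0.4},{"delta_pos":[0,-0.001,0],"dr":[0,0,0],"jaw":0.4},{"delta_pos":[0,-0.001,0],"dr":[0,0,0],"jaw":0.4},{"delta_pos":[0,-0.001,0],"dr":[0,0,0],"jaw":0.2},{"delta_pos":[0,-0.001,0],"dr":[0,0,0],"jaw":0.2},{"delta_pos":[0,-0.001,0],"dr":[0,0,0],"jaw":0.2},{"delta_pos":[0,-0.001,0],"dr":[0,0,0],"jaw":0.2},{"delta_pos":[0,-0.001,0],"dr":[0,0,0],"jaw":0.2}]' 30
```

```text
t: 3.87
eef_pos: [0.4311, 0.234, 0.3058]
eef_rot: [2.37, 2.062, -0.0]
ft_force: [-0.6, 0.0, -0.3]
opening: 0.0442
grasp_force: 0.0
```

```bash
python3 -m creep '[{"delta_pos":[0,0,0],"dr":[0,0,0],"jaw":0.1},{"delta_pos":[0,0,0],"dr":[0,0,0],"jaw":0},{"delta_pos":[0,0,0],"dr":[0,0,0],"jaw":0},{"delta_pos":[0,0,0],"dr":[0,0,0],"jaw":0},{"delta_pos":[0,0,0],"dr":[0,0,0],"jaw":0},{"delta_pos":[0,0,0],"dr":[0,0,0],"jaw":0}]' 30
```

```text
t: 4.37
eef_pos: [0.431, 0.234, 0.3057]
eef_rot: [-2.37, -2.062, 0.001]
ft_force: [-1.8, 0.9, 0.2]
opening: 0.0299
grasp_force: 30.0
```

```bash
python3 -m creep '[{"delta_pos":[0,0,0.005],"dr":[0,0,0],"jaw":0},{"delta_pos":[0,0,0.015],"dr":[0,0,0],"jaw":0},{"delta_pos":[0,0,0.03],"dr":[0,0,0],"jaw":0},{"delta_pos":[0,0,0.05],"dr":[0,0,0],"jaw":0},{"delta_pos":[0,0,0.07],"dr":[0,0,0],"jaw":0},{"delta_pos":[0,0,0.09],"dr":[0,0,0],"jaw":0},{"delta_pos":[0,0,0.105],"dr":[0,0,0],"jaw":0},{"delta_pos":[0,0,0.115],"dr":[0,0,0],"jaw":0},{"delta_pos":[0,0,0.12],"dr":[0,0,0],"jaw":0},{"delta_pos":[0,0,0.12],"dr":[0,0,0],"jaw":0},{"delta_pos":[0,0,0.12],"dr":[0,0,0],"jaw":0}]'
```

```text
t: 5.28
eef_pos: [0.431, 0.2337, 0.4254]
eef_rot: [2.37, 2.062, -0.001]
ft_force: [-0.6, -0.6, -3.3]
opening: 0.0301
grasp_force: 30.0
```

```bash
python3 -m creep '[{"delta_pos":[0.005,-0.008,0],"dr":[0,0,0],"jaw":0},{"delta_pos":[0.015,-0.025,0],"dr":[0,0,1],"jaw":0},{"delta_pos":[0.03,-0.05,0],"dr":[0,0,2],"jaw":0},{"delta_pos":[0.043,-0.08,0],"dr":[0,0,3],"jaw":0},{"delta_pos":[0.053,-0.11,0],"dr":[0,0,4],"jaw":0},{"delta_pos":[0.06,-0.14,0],"dr":[0,0,5],"jaw":0},{"delta_pos":[0.063,-0.17,0],"dr":[0,0,6],"jaw":0},{"delta_pos":[0.065,-0.2,0],"dr":[0,0,7],"jaw":0},{"delta_pos":[0.065,-0.23,0],"dr":[0,0,8],"jaw":0},{"delta_pos":[0.063,-0.26,0],"dr":[0,0,9],"jaw":0},{"delta_pos":[0.057,-0.29,0],"dr":[0,0,10],"jaw":0},{"delta_pos":[0.048,-0.32,0],"dr":[0,0,11],"jaw":0},{"delta_pos":[0.037,-0.35,0],"dr":[0,0,12],"jaw":0},{"delta_pos":[0.025,-0.38,0],"dr":[0,0,13],"jaw":0},{"delta_pos":[0.01,-0.405,0],"dr":[0,0,14],"jaw":0},{"delta_pos":[0,-0.42,0],"dr":[0,0,15],"jaw":0},{"delta_pos":[-0.005,-0.428,0],"dr":[0,0,15],"jaw":0},{"delta_pos":[-0.007,-0.431,0],"dr":[0,0,15],"jaw":0},{"delta_pos":[-0.007,-0.431,0],"dr":[0,0,15],"jaw":0},{"delta_pos":[-0.007,-0.431,0],"dr":[0,0,15],"jaw":0}]'
python3 - <<'E'
from h import *
s=bot.read_state();print(s['qpos'],s['eef_pos'])
a=bot.read_camera('side')[:,:,::-1];b=bot.read_camera('top')[:,:,::-1]
cv2.imwrite('pics/s3.png',a);cv2.imwrite('pics/t3.png',b)
cv2.imwrite('pics/m3.png',np.hstack([crop(a,250,100,95,135,4.2),crop(b,255,150,95,135,4.2)]))
E
```

```text
t: 6.95
eef_pos: [0.4248, -0.1962, 0.4256]
eef_rot: [-2.08, -2.354, -0.001]
ft_force: [-0.8, 0.0, -4.1]
opening: 0.0296
grasp_force: 30.0
[ 0.63131366  0.28778339 -0.40147295  2.12759516  0.16173358  0.75440563
  0.25009636] [ 0.4247774  -0.19622015  0.42556815]
```

View pics/m3.png

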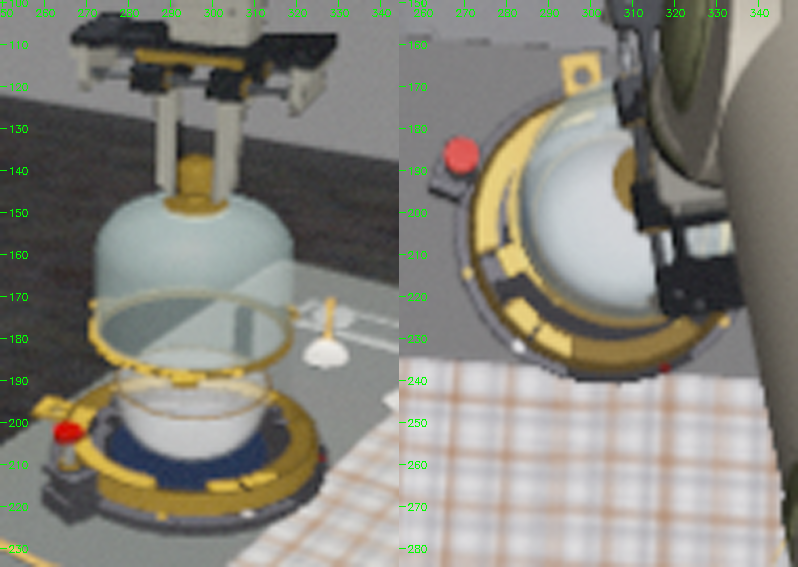

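```bash
cat > ov.py <<'E'
from h import *
def ov(n,im,x0,y0,w,h,k,st,dm):
    c=crop(im,x0,y0,w,h,k)
    def pl(P,r,z,a,col):
        a=np.radians(a)+P[2];X=np.c_[P[0]+r*np.cos(a),P[1]+r*np.sin(a),z+0*a]
        u=(proj(n,X)-[x0,y0]+.5)*k
        cv2.polylines(c,[np.round(u*8).astype(np.int32)],False,col,1,cv2.LINE_AA,3)
    A=np.linspace(0,360,181)
    if st is not None:
        pl(st,.118,.014,A,(255,255,0));pl(st,.108,.032,A,(255,0,255))
        pl(st,.013,0.074,A,(0,0,0)) if 0 else None
    if dm is not None:
        P,z=dm[:3],dm[3];pl(P,.082,z,A,(0,0,255))
        for g in(0,120,240):
            d=np.degrees(.01/.096);pl(P,.096,z,np.array([g-d,g+d]),(255,0,0))
        pl(P,.0155,z+.151,A,(0,0,255))
    return c
E
python3 - <<'E'
from ov import *
st=[.4238,-.1968,np.radians(-7.7)];dm=[.4248,-.1962,np.radians(-7.7),.12]
I=lambda n:cv2.imread(f'pics/{n}.png')
a=np.hstack([ov('top',I('top0'),262,157,100,85,4,st,None),ov('side',I('side0'),250,160,98,85,4,st,None)])
b=np.hstack([ov('top',I('t3'),262,167,100,62,4,None,dm),ov('side',I('s3'),250,135,98,62,4,None,dm)])
cv2.imwrite('pics/o3.png',np.vstack([a,b]))
E
```

```text
(no output)
```

View pics/o3.png

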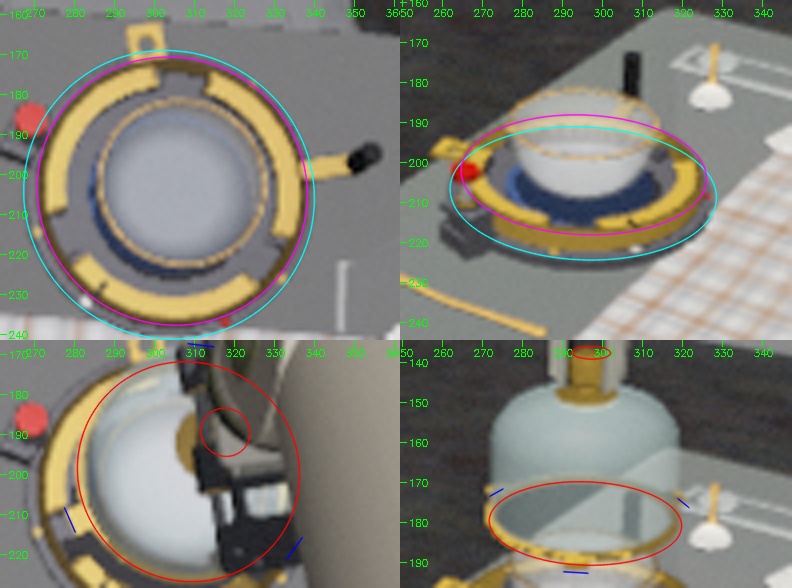

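```bash
python3 - <<'E'
from fit import *
b=.9
st=[('top',269.5,186.5,.124,75,.074),('side',265.8+b,201.6,.124,75,.074),('top',354.3,194.9,.15,-75,.08),('side',307.7+b,173.1,.15,-75,.08),('top',298.1,167.5,.124,15,.03),('top',307.1,202.1,0,0,.08),('side',295.3+b,190.4,0,0,.08)]
fit(st,[.42,-.2,-.1]);fit(st[:5],[.42,-.2,-.1])
print(tri([('top',159.9,196.9),('side',215.5+b,233)]))
# dome in hand: ring ellipse extents in side / lug in top
print(proj('side',[[.4248,-.1962,.12]]))
E
python3 - <<'E'
import cv2,numpy as np
from h import crop
I=lambda n:cv2.imread(f'pics/{n}.png')
cv2.imwrite('pics/z3.png',np.hstack([crop(I('s3'),266,155,60,60,6.6),crop(I('t3'),262,170,60,60,6.6)]))
E
```

```text
[ 0.4227 -0.1969 -0.1346] -7.71
[[-0.5, 0.4], [0.6, 0.4], [0.5, 0.2], [0.3, 0.2], [0.2, -0.8], [-0.3, -0.5], [-0.4, -0.4]]
[ 0.4235 -0.1966 -0.1364] -7.82
[[-0.5, 0.1], [0.3, 0.4], [0.4, 0.1], [0.2, 0.2], [0.1, -1.1]]
[0.43048783 0.23305967 0.14906704]
[[295.59646057 179.62888101]]
```

View pics/z3.png

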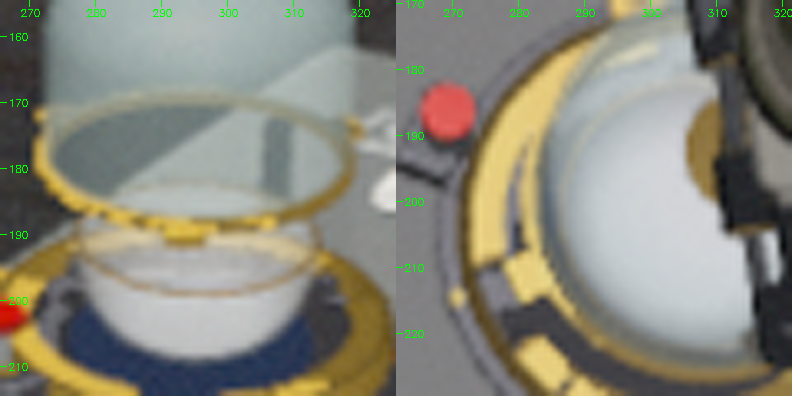

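Run:
```python
from fit import *
b=.9
o=[('side',271.6+b,172.2,.093,120,.124),('side',293.8+b,190.6,.093,240,.124),('side',319.7+b,173.9,.093,0,.124),('top',(522-396)/6.6+261.5,272/6.6+169.5,.092,120,.128)]
fit(o,[.4248,-.1962,-.13])
for p in ([.4248,-.1962,-.134],):
  for q in o: print(q[0],q[1:3],proj(q[0],pt(p,*q[3:])).round(1))
```

```text
[ 0.3848 -0.1192 -2.1643] -124.01
[[-0.5, 10.8], [1.0, 14.0], [0.0, 10.7], [3.8, -29.4]]
side (272.5, 172.2) [[293.4 191. ]]
side (294.7, 190.6) [[319.7 174.2]]
side (320.59999999999997, 173.9) [[274.  171.7]]
top (280.5909090909091, 210.71212121212122) [[280.1 210.6]]
```

Run:
```python
from fit import *
b=.9
o=[('side',271.6+b,172.2,.092,0,.124),('side',293.8+b,190.6,.092,120,.124),('side',319.7+b,173.9,.092,240,.124),('top',280.6,210.7,.092,120,.128)]
fit(o,[.4248,-.1962,-.13])
d=np.array([.0,0,0])
g=lambda a:np.concatenate([(proj(n,pt([.4248,-.1962,a[0]],r,q,z))[0]-[u,v]) for n,u,v,r,q,z in o])
print(np.degrees(least_squares(g,[-.13]).x),g([-.08]).round(1))
# original yaw from lugs with knob at (.4310,.2335)
oo=[('top',182.1,179.5,.09,0,.008),('top',187.3,225.5,.09,240,.008),('side',252.8+b,274.5,.09,240,.006),('side',202.1+b,300,.09,120,.006)]
fit(oo,[.431,.2335,-.4])
```

```text
[ 0.4253 -0.1969 -0.1056] -6.05
[[1.3, -0.3], [-0.5, 0.2], [-1.6, -0.0], [0.1, 0.5]]
[-6.17867019] [ 1.   0.   0.3  0.4 -1.9 -0.2  0.3  1.4]
[ 0.4295  0.234  -0.3843] -22.02
[[-0.1, -0.8], [-0.1, 0.3], [0.2, 0.2], [0.1, -0.1]]
```

```bash
python3 -m creep '[{"delta_pos":[-0.001,0,0],"dr":[0,0,-1],"jaw":0},{"delta_pos":[-0.001,0,-0.01],"dr":[0,0,-1],"jaw":0},{"delta_pos":[-0.001,0,-0.02],"dr":[0,0,-1],"jaw":0},{"delta_pos":[-0.001,0,-0.03],"dr":[0,0,-1],"jaw":0},{"delta_pos":[-0.001,0,-0.04],"dr":[0,0,-1],"jaw":0},{"delta_pos":[-0.001,0,-0.05],"dr":[0,0,-1],"jaw":0},{"delta_pos":[-0.001,0,-0.06],"dr":[0,0,-1],"jaw":0},{"delta_pos":[-0.001,0,-0.07],"dr":[0,0,-1],"jaw":0},{"delta_pos":[-0.001,0,-0.078],"dr":[0,0,-1],"jaw":0},{"delta_pos":[-0.001,0,-0.078],"dr":[0,0,-1],"jaw":0},{"delta_pos":[-0.001,0,-0.078],"dr":[0,0,-1],"jaw":0}]'
python3 - <<'E'
from ov import *
a=bot.read_camera('side')[:,:,::-1];b=bot.read_camera('top')[:,:,::-1]
cv2.imwrite('pics/s4.png',a);cv2.imwrite('pics/t4.png',b)
cv2.imwrite('pics/z4.png',np.hstack([crop(a,255,165,85,70,4.6),crop(b,262,165,85,70,4.6)]))
E
```

```text
t: 7.97
eef_pos: [0.4232, -0.1969, 0.3471]
eef_rot: [-2.1, -2.335, 0.001]
ft_force: [-0.2, -0.4, -3.3]
opening: 0.0293
grasp_force: 30.0
```

View pics/z4.png

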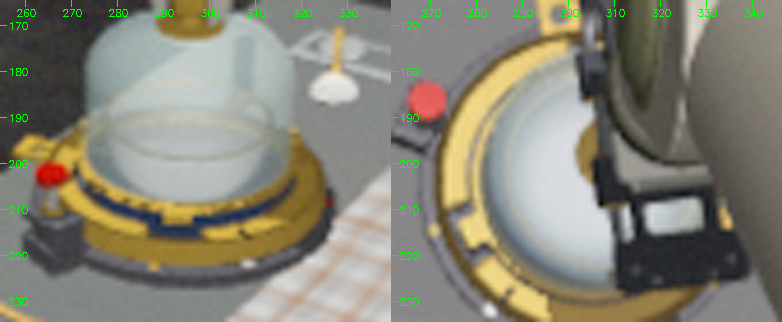

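```bash
python3 -m creep '[{"delta_pos":[0,0,-0.004],"dr":[0,0,0],"jaw":0},{"delta_pos":[0,0,-0.008],"dr":[0,0,0],"jaw":0},{"delta_pos":[0,0,-0.010],"dr":[0,0,0],"jaw":0},{"delta_pos":[0,0,-0.012],"dr":[0,0,0],"jaw":0},{"delta_pos":[0,0,-0.014],"dr":[0,0,0],"jaw":0},{"delta_pos":[0,0,-0.014],"dr":[0,0,0],"jaw":0}]'
```

```text
t: 8.57
eef_pos: [0.4231, -0.197, 0.3334]
eef_rot: [-2.101, -2.335, 0.0]
ft_force: [0.5, 0.7, -4.9]
opening: 0.0296
grasp_force: 30.0
```

```bash
python3 -m creep '[{"delta_pos":[0,0,-0.002],"dr":[0,0,0],"jaw":0},{"delta_pos":[0,0,-0.004],"dr":[0,0,0],"jaw":0},{"delta_pos":[0,0,-0.006],"dr":[0,0,0],"jaw":0},{"delta_pos":[0,0,-0.008],"dr":[0,0,0],"jaw":0},{"delta_pos":[0,0,-0.008],"dr":[0,0,0],"jaw":0}]'
```

```text
t: 8.98
eef_pos: [0.4231, -0.197, 0.3253]
eef_rot: [-2.101, -2.335, 0.0]
ft_force: [-0.5, 1.1, -5.0]
opening: 0.0294
grasp_force: 30.0
```

```bash
python3 -m creep '[{"delta_pos":[0,0,-0.001],"dr":[0,0,0],"jaw":0},{"delta_pos":[0,0,-0.002],"dr":[0,0,0],"jaw":0},{"delta_pos":[0,0,-0.003],"dr":[0,0,0],"jaw":0},{"delta_pos":[0,0,-0.004],"dr":[0,0,0],"jaw":0},{"delta_pos":[0,0,-0.005],"dr":[0,0,0],"jaw":0},{"delta_pos":[0,0,-0.005],"dr":[0,0,0],"jaw":0},{"delta_pos":[0,0,-0.005],"dr":[0,0,0],"jaw":0}]'
```

```text
t: 9.57
eef_pos: [0.4231, -0.197, 0.3207]
eef_rot: [-2.101, -2.335, 0.0]
ft_force: [0.6, -0.3, -3.9]
opening: 0.0296
grasp_force: 30.0
```

```bash
python3 -m creep '[{"delta_pos":[0,0,-0.0005],"dr":[0,0,0],"jaw":0},{"delta_pos":[0,0,-0.001],"dr":[0,0,0],"jaw":0},{"delta_pos":[0,0,-0.0015],"dr":[0,0,0],"jaw":0},{"delta_pos":[0,0,-0.0015],"dr":[0,0,0],"jaw":0}]'
```

```text
t: 9.9
eef_pos: [0.423, -0.197, 0.3195]
eef_rot: [2.101, 2.335, -0.001]
ft_force: [-3.3, 0.3, 2.6]
opening: 0.0297
grasp_force: 30.0
```

```bash
python3 -m creep '[{"delta_pos":[0,0,0],"dr":[0,0,0],"jaw":0.5},{"delta_pos":[0,0,0],"dr":[0,0,0],"jaw":0.7},{"delta_pos":[0,0,0],"dr":[0,0,0],"jaw":0.7},{"delta_pos":[0,0,0],"dr":[0,0,0],"jaw":0.7},{"delta_pos":[0,0,0],"dr":[0,0,0],"jaw":0.7},{"delta_pos":[0,0,0.02],"dr":[0,0,0],"jaw":0.7},{"delta_pos":[0,0,0.05],"dr":[0,0,0],"jaw":0.5},{"delta_pos":[0,0,0.08],"dr":[0,0,0],"jaw":0.3},{"delta_pos":[0,0,0.1],"dr":[0,0,0],"jaw":0},{"delta_pos":[0,0,0.1],"dr":[0,0,0],"jaw":0},{"delta_pos":[0,0,0.1],"dr":[0,0,0],"jaw":0},{"delta_pos":[0,0,0.1],"dr":[0,0,0],"jaw":0}]'
```

```text
t: 10.9
eef_pos: [0.4228, -0.197, 0.4187]
eef_rot: [-2.101, -2.335, 0.001]
ft_force: [-0.7, 0.5, -0.2]
opening: 0.0297
grasp_force: 0.0
```

```bash
python3 -m creep '[{"delta_pos":[0.005,-0.03,0],"dr":[0,0,1],"jaw":0.55},{"delta_pos":[0.01,-0.07,0],"dr":[0,0,1],"jaw":0.55},{"delta_pos":[0.015,-0.11,0],"dr":[0,0,1],"jaw":0.55},{"delta_pos":[0.02,-0.148,0],"dr":[0,0,1],"jaw":0.55},{"delta_pos":[0.02,-0.148,-0.04],"dr":[0,0,1],"jaw":0.55},{"delta_pos":[0.02,-0.148,-0.08],"dr":[0,0,1],"jaw":0.55},{"delta_pos":[0.02,-0.148,-0.1],"dr":[0,0,1],"jaw":0.55},{"delta_pos":[0.02,-0.148,-0.1],"dr":[0,0,1],"jaw":0.55},{"delta_pos":[0.02,-0.148,-0.1],"dr":[0,0,1],"jaw":0.55}]'
python3 - <<'E'
from ov import *
a=bot.read_camera('side')[:,:,::-1];b=bot.read_camera('top')[:,:,::-1]
cv2.imwrite('pics/s5.png',a);cv2.imwrite('pics/t5.png',b)
cv2.imwrite('pics/z5.png',np.hstack([crop(a,255,130,88,105,4.5),crop(b,262,145,88,105,4.5)]))
E
```

```text
t: 11.65
eef_pos: [0.443, -0.3446, 0.3175]
eef_rot: [-2.077, -2.351, 0.0]
ft_force: [0.4, 0.4, 0.6]
opening: 0.0511
grasp_force: 0.0
```

View pics/z5.png

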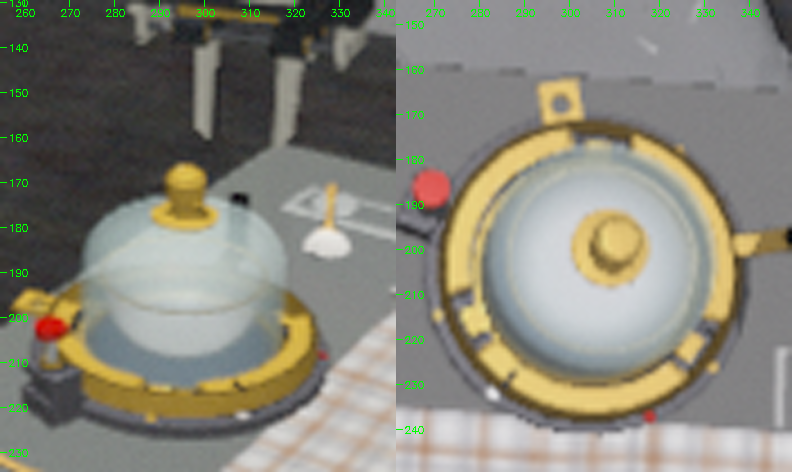

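```bash
python3 -m creep '[{"delta_pos":[0,0,-0.02],"dr":[0,0,0],"jaw":0.55},{"delta_pos":[0,0,-0.035],"dr":[0,0,0],"jaw":0.55},{"delta_pos":[0,0,-0.05],"dr":[0,0,0],"jaw":0.55},{"delta_pos":[0,0,-0.065],"dr":[0,0,0],"jaw":0.55},{"delta_pos":[0,0,-0.08],"dr":[0,0,0],"jaw":0.55},{"delta_pos":[0,0,-0.085],"dr":[0,0,0],"jaw":0.55},{"delta_pos":[0,0,-0.085],"dr":[0,0,0],"jaw":0.4},{"delta_pos":[0,0,-0.085],"dr":[0,0,0],"jaw":0.4}]'
```

```text
t: 12.42
eef_pos: [0.4436, -0.3451, 0.2354]
eef_rot: [2.08, 2.353, 0.0]
ft_force: [0.1, -0.3, -0.6]
opening: 0.0425
grasp_force: 0.0
```

Run:
```python
import numpy as np
c=np.array([.4233,-.1967]);p=np.array([.443,-.3446])
print(np.hypot(*(p-c)),np.degrees(np.arctan2(*(p-c)[::-1])))
for th in range(0,72,4):
    a=np.radians(-82.4+th);print(th,(c+.15*np.array([np.cos(a),np.sin(a)])-p).round(3))
```

```text
0.14920623311376774 -82.41296933956781
0 [ 0.    -0.001]
4 [0.01  0.001]
8 [0.021 0.003]
12 [0.031 0.007]
16 [0.04 0.01]
20 [0.05  0.015]
24 [0.059 0.02 ]
28 [0.068 0.026]
32 [0.076 0.032]
36 [0.084 0.039]
40 [0.091 0.047]
44 [0.098 0.055]
48 [0.104 0.063]
52 [0.11  0.072]
56 [0.115 0.081]
60 [0.119 0.091]
64 [0.123 0.101]
68 [0.126 0.111]
```

```bash
python3 -m creep '[{"delta_pos":[0.005,0,0],"dr":[0,0,2],"jaw":0.35},{"delta_pos":[0.010,0.001,0],"dr":[0,0,4],"jaw":0.35},{"delta_pos":[0.016,0.002,0],"dr":[0,0,6],"jaw":0.35},{"delta_pos":[0.021,0.003,0],"dr":[0,0,8],"jaw":0.35},{"delta_pos":[0.026,0.005,0],"dr":[0,0,10],"jaw":0.35},{"delta_pos":[0.031,0.007,0],"dr":[0,0,12],"jaw":0.35},{"delta_pos":[0.036,0.008,0],"dr":[0,0,14],"jaw":0.35},{"delta_pos":[0.040,0.010,0],"dr":[0,0,16],"jaw":0.35},{"delta_pos":[0.045,0.012,0],"dr":[0,0,18],"jaw":0.35},{"delta_pos":[0.050,0.015,0],"dr":[0,0,20],"jaw":0.35},{"delta_pos":[0.055,0.017,0],"dr":[0,0,22],"jaw":0.35},{"delta_pos":[0.059,0.020,0],"dr":[0,0,24],"jaw":0.35},{"delta_pos":[0.064,0.023,0],"dr":[0,0,26],"jaw":0.35},{"delta_pos":[0.068,0.026,0],"dr":[0,0,28],"jaw":0.35},{"delta_pos":[0.072,0.029,0],"dr":[0,0,30],"jaw":0.35},{"delta_pos":[0.076,0.032,0],"dr":[0,0,32],"jaw":0.35}]'
```

```text
t: 13.75
eef_pos: [0.5196, -0.3127, 0.2342]
eef_rot: [1.346, 2.838, 0.0]
ft_force: [-1.5, -1.9, -0.6]
opening: 0.0325
grasp_force: 0.8
```

```bash
python3 -m creep '[{"delta_pos":[0.004,0.003,0],"dr":[0,0,2],"jaw":0.35},{"delta_pos":[0.008,0.007,0],"dr":[0,0,4],"jaw":0.35},{"delta_pos":[0.012,0.011,0],"dr":[0,0,6],"jaw":0.35},{"delta_pos":[0.015,0.015,0],"dr":[0,0,8],"jaw":0.35},{"delta_pos":[0.019,0.019,0],"dr":[0,0,10],"jaw":0.35},{"delta_pos":[0.022,0.023,0],"dr":[0,0,12],"jaw":0.35},{"delta_pos":[0.025,0.027,0],"dr":[0,0,14],"jaw":0.35},{"delta_pos":[0.028,0.031,0],"dr":[0,0,16],"jaw":0.35},{"delta_pos":[0.031,0.035,0],"dr":[0,0,18],"jaw":0.35},{"delta_pos":[0.034,0.040,0],"dr":[0,0,20],"jaw":0.35},{"delta_pos":[0.036,0.044,0],"dr":[0,0,22],"jaw":0.35},{"delta_pos":[0.039,0.049,0],"dr":[0,0,24],"jaw":0.35},{"delta_pos":[0.041,0.054,0],"dr":[0,0,26],"jaw":0.35},{"delta_pos":[0.043,0.059,0],"dr":[0,0,28],"jaw":0.35},{"delta_pos":[0.043,0.059,0],"dr":[0,0,28],"jaw":0.35}]'
```

```text
t: 15.0
eef_pos: [0.5627, -0.2525, 0.2343]
eef_rot: [0.618, 3.08, 0.002]
ft_force: [0.9, -1.2, 0.4]
opening: 0.0325
grasp_force: 0.0
```

```bash
python3 -m creep '[{"delta_pos":[0.0005,0.001,0],"dr":[0,0,0.5],"jaw":0.35},{"delta_pos":[0.001,0.0025,0],"dr":[0,0,1],"jaw":0.35},{"delta_pos":[0.0015,0.0035,0],"dr":[0,0,1.5],"jaw":0.35},{"delta_pos":[0.002,0.005,0],"dr":[0,0,2],"jaw":0.35},{"delta_pos":[0.002,0.005,0],"dr":[0,0,2],"jaw":0.35}]'
```

```text
t: 15.42
eef_pos: [0.564, -0.2489, 0.2341]
eef_rot: [-0.57, -3.089, 0.0]
ft_force: [-0.6, -0.7, -0.6]
opening: 0.0327
grasp_force: 0.4
```

```bash
python3 -m creep '[{"delta_pos":[0.0005,0.001,0],"dr":[0,0,0],"jaw":0.35},{"delta_pos":[0.001,0.002,0],"dr":[0,0,0.5],"jaw":0.35},{"delta_pos":[0.001,0.003,0],"dr":[0,0,1],"jaw":0.35},{"delta_pos":[0.001,0.003,0],"dr":[0,0,1],"jaw":0.35}]'
```

```text
t: 15.75
eef_pos: [0.5642, -0.248, 0.2341]
eef_rot: [-0.546, -3.092, 0.005]
ft_force: [-3.3, -7.6, 0.2]
opening: 0.0324
grasp_force: 4.2
```

```bash
python3 -m creep '[{"delta_pos":[0.0005,0.001,0],"dr":[0,0,0],"jaw":0.35},{"delta_pos":[0.0005,0.002,0],"dr":[0,0,0],"jaw":0.35},{"delta_pos":[0.0005,0.002,0],"dr":[0,0,0],"jaw":0.35}]'
```

```text
t: 16.0
eef_pos: [0.5644, -0.2475, 0.234]
eef_rot: [-0.549, -3.091, 0.008]
ft_force: [-3.5, -12.1, 0.9]
opening: 0.0328
grasp_force: 6.5
```

```bash
python3 -m creep '[{"delta_pos":[-0.002,-0.005,0],"dr":[0,0,0],"jaw":0.45},{"delta_pos":[-0.004,-0.010,0],"dr":[0,0,0],"jaw":0.45},{"delta_pos":[-0.004,-0.010,0],"dr":[0,0,0],"jaw":0.45},{"delta_pos":[-0.004,-0.010,0.02],"dr":[0,0,0],"jaw":0.45},{"delta_pos":[-0.004,-0.010,0.05],"dr":[0,0,0],"jaw":0.45},{"delta_pos":[-0.004,-0.010,0.09],"dr":[0,0,0],"jaw":0.45},{"delta_pos":[-0.004,-0.010,0.13],"dr":[0,0,-5],"jaw":0.3},{"delta_pos":[-0.004,-0.010,0.17],"dr":[0,0,-10],"jaw":0.1},{"delta_pos":[-0.004,-0.010,0.19],"dr":[0,0,-16],"jaw":0},{"delta_pos":[-0.004,-0.010,0.19],"dr":[0,0,-20],"jaw":0},{"delta_pos":[-0.004,-0.010,0.19],"dr":[0,0,-20],"jaw":0},{"delta_pos":[-0.004,-0.010,0.19],"dr":[0,0,-20],"jaw":0}]'
python3 - <<'E'
from h import *
from fit import pt
for n in('side','top'):
    a=bot.read_camera(n)[:,:,::-1];cv2.imwrite(f'pics/{n}6.png',a)
    p=[.4233,-.1967,-.135]
    for nm,q in(('lever',(.15,-15,.08)),('lever58',(.15,-17,.08)),('pin',(.124,75,.072)),('index',(.105,0,.032))):
        print(n,nm,proj(n,pt(p,*q)).round(1))
    hs=cv2.cvtColor(a,cv2.COLOR_BGR2HSV)
    def cen(m,x,y,r):
        M=np.zeros(m.shape,np.uint8);M[int(y)-r:int(y)+r+1,int(x)-r:int(x)+r+1]=1;m=m&(M>0);v,u=np.nonzero(m);return len(u),u.mean().round(2) if len(u) else 0,v.mean().round(2) if len(u) else 0, (u.min(),u.max(),v.min(),v.max()) if len(u) else 0
    l=proj(n,pt(p,.15,-15,.075))[0];print('dark',cen(hs[:,:,2]<45,*l,10))
    l=proj(n,pt(p,.124,75,.072))[0];print('red',cen((hs[:,:,1]>150)&((hs[:,:,0]<6)|(hs[:,:,0]>174)),*l,9))
E
```

```text
t: 17.0
eef_pos: [0.5615, -0.2534, 0.4242]
eef_rot: [1.069, 2.954, -0.0]
ft_force: [-0.5, 0.1, 0.5]
opening: 0.0067
grasp_force: 0.0
side lever [[269.7 175.4]]
side lever58 [[270.9 175.1]]
side pin [[267.1 202.5]]
side index [[271.8 193.5]]
dark (69, np.float64(269.72), np.float64(180.09), (np.int64(267), np.int64(274), np.int64(168), np.int64(186)))
red (28, np.float64(265.54), np.float64(202.61), (np.int64(263), np.int64(269), np.int64(200), np.int64(205)))
top lever [[323.5 157.6]]
top lever58 [[325.1 158.3]]
top pin [[268.9 186.8]]
top index [[307.6 172. ]]
dark (35, np.float64(322.71), np.float64(160.37), (np.int64(319), np.int64(326), np.int64(157), np.int64(164)))
red (40, np.float64(269.32), np.float64(187.02), (np.int64(266), np.int64(272), np.int64(184), np.int64(190)))
```

```bash
python3 -m creep '[{"delta_pos":[-0.01,0.02,0],"dr":[0,0,-7],"jaw":0},{"delta_pos":[-0.02,0.04,0],"dr":[0,0,-14],"jaw":0},{"delta_pos":[-0.03,0.06,0],"dr":[0,0,-21],"jaw":0},{"delta_pos":[-0.04,0.08,0],"dr":[0,0,-28],"jaw":0},{"delta_pos":[-0.05,0.1,0],"dr":[0,0,-35],"jaw":0},{"delta_pos":[-0.06,0.12,0],"dr":[0,0,-42],"jaw":0},{"delta_pos":[-0.07,0.14,0],"dr":[0,0,-49],"jaw":0},{"delta_pos":[-0.08,0.155,0],"dr":[0,0,-56],"jaw":0},{"delta_pos":[-0.088,0.167,0],"dr":[0,0,-63],"jaw":0},{"delta_pos":[-0.088,0.171,0],"dr":[0,0,-70],"jaw":0},{"delta_pos":[-0.088,0.171,-0.03],"dr":[0,0,-73],"jaw":0},{"delta_pos":[-0.088,0.171,-0.06],"dr":[0,0,-73],"jaw":0},{"delta_pos":[-0.088,0.171,-0.09],"dr":[0,0,-73],"jaw":0},{"delta_pos":[-0.088,0.171,-0.11],"dr":[0,0,-73],"jaw":0},{"delta_pos":[-0.088,0.171,-0.13],"dr":[0,0,-73],"jaw":0},{"delta_pos":[-0.088,0.171,-0.145],"dr":[0,0,-73],"jaw":0},{"delta_pos":[-0.088,0.171,-0.145],"dr":[0,0,-73],"jaw":0},{"delta_pos":[-0.088,0.171,-0.145],"dr":[0,0,-73],"jaw":0}]'
```

```text
t: 18.6
eef_pos: [0.4734, -0.0827, 0.2782]
eef_rot: [-2.616, -1.736, 0.004]
ft_force: [0.7, -0.1, 1.0]
opening: 0.0002
grasp_force: 0.0
```

```bash
python3 -m creep '[{"delta_pos":[-0.001,0,-0.008],"dr":[0,0,0],"jaw":0},{"delta_pos":[-0.001,0,-0.014],"dr":[0,0,0],"jaw":0},{"delta_pos":[-0.001,0,-0.018],"dr":[0,0,0],"jaw":0},{"delta_pos":[-0.001,0,-0.021],"dr":[0,0,0],"jaw":0},{"delta_pos":[-0.001,0,-0.024],"dr":[0,0,0],"jaw":0},{"delta_pos":[-0.001,0,-0.027],"dr":[0,0,0],"jaw":0},{"delta_pos":[-0.001,0,-0.027],"dr":[0,0,0],"jaw":0}]'
```

```text
t: 19.18
eef_pos: [0.4727, -0.083, 0.2519]
eef_rot: [-2.619, -1.735, 0.0]
ft_force: [0.3, 0.6, 0.1]
opening: 0.0004
grasp_force: 0.0
```

```bash
python3 -m creep '[{"delta_pos":[0,0,-0.003],"dr":[0,0,0],"jaw":0},{"delta_pos":[0,0,-0.006],"dr":[0,0,0],"jaw":0},{"delta_pos":[0,0,-0.009],"dr":[0,0,0],"jaw":0}]'
python3 - <<'E'
from h import *
for n in('side','top'):
    a=bot.read_camera(n)[:,:,::-1];cv2.imwrite(f'pics/{n}7.png',a)
    h=cv2.cvtColor(a,cv2.COLOR_BGR2HSV);m=(h[:,:,1]>150)&((h[:,:,0]<6)|(h[:,:,0]>174));m=m[180:220,250:285];v,u=np.nonzero(m);print(n,len(u),(u+250).mean() if len(u) else 0,(v+180).mean() if len(u) else 0)
print(proj('side',[[.4727,-.083,z] for z in (.072,.06,.05)]).round(1).tolist())
E
```

```text
t: 19.43
eef_pos: [0.4727, -0.083, 0.2431]
eef_rot: [2.619, 1.735, 0.0]
ft_force: [-0.9, -0.2, 2.3]
opening: 0.0001
grasp_force: 1.7
side 17 265.7647058823529 208.0
top 0 0 0
[[266.8, 202.3], [266.8, 205.5], [266.8, 208.1]]
```

```bash
python3 -m creep '[{"delta_pos":[0,0,-0.0025],"dr":[0,0,0],"jaw":0},{"delta_pos":[0,0,-0.005],"dr":[0,0,0],"jaw":0},{"delta_pos":[0,0,-0.0065],"dr":[0,0,0],"jaw":0},{"delta_pos":[0,0,-0.0065],"dr":[0,0,0],"jaw":0}]'
```

```text
t: 19.87
eef_pos: [0.4726, -0.0829, 0.2381]
eef_rot: [2.618, 1.734, 0.001]
ft_force: [-4.9, 0.4, 30.1]
opening: 0.0007
grasp_force: 14.8
```

```bash
python3 -m creep '[{"delta_pos":[0,0,0.005],"dr":[0,0,0],"jaw":0},{"delta_pos":[0,0,0.02],"dr":[0,0,0],"jaw":0},{"delta_pos":[0,0,0.05],"dr":[0,0,0],"jaw":0},{"delta_pos":[0,0,0.09],"dr":[0,0,0],"jaw":0},{"delta_pos":[0,0,0.13],"dr":[0,0,0],"jaw":0},{"delta_pos":[0,0,0.17],"dr":[0,0,0],"jaw":0},{"delta_pos":[0,0.03,0.2],"dr":[0,0,0],"jaw":0},{"delta_pos":[0,0.07,0.2],"dr":[0,0,0],"jaw":0},{"delta_pos":[0,0.11,0.2],"dr":[0,0,0],"jaw":0},{"delta_pos":[0,0.15,0.2],"dr":[0,0,0],"jaw":0},{"delta_pos":[0,0.15,0.2],"dr":[0,0,0],"jaw":0},{"delta_pos":[0,0.15,0.2],"dr":[0,0,0],"jaw":0}]'
python3 - <<'E'
from h import *
for n in('side','top'):
    a=bot.read_camera(n)[:,:,::-1];cv2.imwrite(f'pics/{n}8.png',a)
    h=cv2.cvtColor(a,cv2.COLOR_BGR2HSV);m=(h[:,:,1]>150)&((h[:,:,0]<6)|(h[:,:,0]>174));m=m[180:222,250:285];v,u=np.nonzero(m);print(n,len(u),(u+250).mean() if len(u) else 0,(v+180).mean() if len(u) else 0)
    b=cv2.imread(f'pics/{n}6.png');x0,y0=(258,160) if n=='side' else (262,150)
    # lever patch shift since lock, fork shift since start
    for nm,ref,(x,y,w,hh) in (('lever','6',(262,164,16,24) if n=='side' else (314,150,18,18)),('fork','0',(232,222,55,24) if n=='side' else (234,166,16,64))):
        r=cv2.imread(f'pics/{n}{ref}.png')[y:y+hh,x:x+w];R=cv2.matchTemplate(a[y-4:y+hh+4,x-4:x+w+4].copy(),r,cv2.TM_CCOEFF_NORMED);_,mx,_,l=cv2.minMaxLoc(R);print(n,nm,round(mx,3),l[0]-4,l[1]-4)
E
```

```text
t: 20.87
eef_pos: [0.4724, 0.0692, 0.4366]
eef_rot: [-2.614, -1.741, -0.001]
ft_force: [-0.4, -1.0, -0.6]
opening: 0.0003
grasp_force: 0.0
side 36 265.94444444444446 208.52777777777777
side lever 0.977 0 0
side fork 0.691 0 0
top 23 270.04347826086956 187.3913043478261
top lever 0.934 0 0
top fork -0.202 -2 4
```

```bash
python3 -c "
from cell import bot
print(bot.hand_in())"
```

```text
the job is handed in; nothing more can be done
None
```

The job is handed in at about 21 s: the dome is seated over the bowl, the collar is turned to its stop at the locked mark, and the pin is pressed home. I didn't check the bowl again after lowering the dome. The fork shows no shift in the side camera, but the arm blocked it in the top view.

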